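# Start up the test boards in order

### The job

Start up the bench rig: with a closed fingertip, gently press in the yellow, then the blue, then the white push button on the loose circuit boards, each until it is fully down (it stays down by itself). Leave the red discharge button alone, do not lift, tip or shove the boards, do not disturb the spool, jar or screwdriver, and finish clear of everything.

Things in the scene. Friction and masses are not known exactly. Their poses are not given: they have to be found in the camera images.
- btn_yellow_top (a point): Centre of the flat top of the yellow push button (logic supply): an upright round cap, 26 mm across, the only large yellow part on its board. Its top stands 55 mm above the work surface when out and 45 mm once the button is in and let go (this point moves down with it). The cap is soft: it gives up to 8 mm on its grey stem, at 2 N per mm, and springs back. Below it is a 32 mm square black housing whose top is 26 mm above the work surface.
- btn_yellow (a joint): How far the yellow button (its stem, without the give of the soft cap) is pushed in, m: 0 is out, 0.010 is fully in at its stop. Pushed straight down; the stem starts to move at about 3 N and reaches its stop at about 5 N, when the fingertip has gone down about 13 mm from first touch; the cap's give leaves 5 mm more before it is hard. The stem stays in when let go. It counts as on from 0.006.
- board_yellow: Green circuit board that carries the yellow button, 105 x 80 mm, about 0.3 kg, standing loose on four 15 mm metal feet. Origin under the board's centre at the level of the work surface, z up, x along the 105 mm side; the button's axis is at x = +20 mm, y = +8 mm. All other parts on the board stay lower than 30 mm above the work surface.
- btn_blue_top (a point): Centre of the flat top of the blue push button (driver stage): an upright round cap, 26 mm across, the only large blue part on its board. Its top stands 55 mm above the work surface when out and 45 mm once the button is in and let go (this point moves down with it). The cap is soft: it gives up to 8 mm on its grey stem, at 2 N per mm, and springs back. Below it is a 32 mm square black housing whose top is 26 mm above the work surface.
- btn_blue (a joint): How far the blue button (its stem, without the give of the soft cap) is pushed in, m: 0 is out, 0.010 is fully in at its stop. Pushed straight down; the stem starts to move at about 3 N and reaches its stop at about 5 N, when the fingertip has gone down about 13 mm from first touch; the cap's give leaves 5 mm more before it is hard. The stem stays in when let go. It counts as on from 0.006.
- board_blue: Green circuit board that carries the blue button, 105 x 80 mm, about 0.3 kg, standing loose on four 15 mm metal feet. Origin under the board's centre at the level of the work surface, z up, x along the 105 mm side; the button's axis is at x = +20 mm, y = +8 mm. All other parts on the board stay lower than 30 mm above the work surface.
- btn_white_top (a point): Centre of the flat top of the white push button (output stage): an upright round cap, 26 mm across, the only large white part on its board. Its top stands 55 mm above the work surface when out and 45 mm once the button is in and let go (this point moves down with it). The cap is soft: it gives up to 8 mm on its grey stem, at 2 N per mm, and springs back. Below it is a 32 mm square black housing whose top is 26 mm above the work surface.
- btn_white (a joint): How far the white button (its stem, without the give of the soft cap) is pushed in, m: 0 is out, 0.010 is fully in at its stop. Pushed straight down; the stem starts to move at about 3 N and reaches its stop at about 5 N, when the fingertip has gone down about 13 mm from first touch; the cap's give leaves 5 mm more before it is hard. The stem stays in when let go. It counts as on from 0.006.
- board_white: Green circuit board that carries the white button, 105 x 80 mm, about 0.3 kg, standing loose on four 15 mm metal feet. Origin under the board's centre at the level of the work surface, z up, x along the 105 mm side; the button's axis is at x = +20 mm, y = +8 mm. All other parts on the board stay lower than 30 mm above the work surface.
- btn_red_top (a point): Centre of the flat top of the red push button (emergency discharge): an upright round cap, 26 mm across, the only large red part on its board. Its top stands 55 mm above the work surface when out and 45 mm once the button is in and let go (this point moves down with it). The cap is soft: it gives up to 8 mm on its grey stem, at 2 N per mm, and springs back. Below it is a 32 mm square black housing whose top is 26 mm above the work surface.
- btn_red (a joint): How far the red button (its stem, without the give of the soft cap) is pushed in, m: 0 is out, 0.010 is fully in at its stop. Pushed straight down; the stem starts to move at about 3 N and reaches its stop at about 5 N, when the fingertip has gone down about 13 mm from first touch; the cap's give leaves 5 mm more before it is hard. The stem stays in when let go. It counts as on from 0.006.
- board_red: Green circuit board that carries the red button, 105 x 80 mm, about 0.3 kg, standing loose on four 15 mm metal feet. Origin under the board's centre at the level of the work surface, z up, x along the 105 mm side; the button's axis is at x = +20 mm, y = +8 mm. All other parts on the board stay lower than 30 mm above the work surface.
- spool: Grey spool of silver wire, bystander, 54 mm across, 36 mm high, standing on end. Origin under its centre.
- jar: Small amber jar with black lid, bystander, 44 mm across, 50 mm high. Origin under its centre.
- driver: Orange-handled screwdriver lying flat, bystander, 170 mm long along its x axis, handle to -x, under 35 mm high.
Mind the look-alikes: they are no part of the job. What is shaped like the board_white but brown or pink is not meant.

How it is judged:
By the outcome, as a careful person would: the job done as asked, in the order asked, and still so for the second after the job is handed in, with the robot touching nothing.
It also fails if it takes over 48 s, if anything falls off the work surface, if the arm or the gripper's body presses on something with over 40 N, if the wrist force passes 120 N, or if a joint passes its speed limit or range.

### The arm

A 7-joint arm with a two-finger parallel gripper is mounted at the origin on the work surface. World frame = base frame: x ahead of the robot, y to its left, z up, the work surface at z = 0. Lengths are in m, angles in rad, forces in N, time in s.
With the tool pointing down it reaches from about 0.4 to 0.85 m from the base axis. Payload 4.4 kg.
Tool frame: the origin (TCP) lies at the very end of the fingers, on their centre line; the grasp point (between the pads) lies 19 mm behind it; z points along the fingers, y is the direction in which the jaws open and shut (so a half turn about z gives the same grasp; the last joint's range is limited). The gripper opens to 94 mm and grips with 3 to 60 N. Pads are 16 mm wide; open, the fingers measure 119 mm over their backs; the gripper's body (75 mm by 177 mm) begins 78 mm behind the grasp point.
Start: joints at [-1.207, 0.628, 0.038, 1.517, -0.027, 0.996, -0.02], TCP at [0.271, 0.591, 0.205] pointing down, gripper open.
Joint ranges: [-3.06, 3.06], [-0.37, 2.12], [-1.25, 1.32], [0.18, 2.47], [-1.1, 4.24], [0.23, 1.98], [-2.94, 2.94]. Speed limits (rad/s): [2.57, 2.57, 3.14, 3.14, 3.14, 3.14, 3.14].

### API

Orientations are given as [roll, pitch, yaw] about the fixed x, y, z axes, in that order (R = Rz(yaw) Ry(pitch) Rx(roll)).
In Python, from workcell import ctrl gives the robot as it stands. Calls block until the motion is done:
- ctrl.movep(position, orientation): joint-space move of the TCP to a pose.
- ctrl.move_straight(position, frame=None, v=0.15, stop_force=None): straight line of the TCP; frame=None keeps the orientation; v is the mean speed in m/s. With stop_force (N) it stops when the force on the tool has changed by that much, and returns True; else False.
- ctrl.goto_joints(angles): joint-space move.
- ctrl.open_gripper() and ctrl.close(effort=None): open the fingers fully, or close them until they stop; effort is the grip in N (None keeps the last).
- ctrl.dwell(seconds).
- ctrl.ik(position, orientation): joint angles nearest the present ones, or None.
- ctrl.grab_frame(name): name is "scene" or "top"; returns (picture, depth): 480x640x3 uint8, red, green, blue; 480x640 float32, m along the optical axis (not along the pixel's ray), 0 where there is no reading.
- ctrl.calibration(name): a dict with "K" (3x3 intrinsics, pixels), "world_to_cam" (4x4, takes a point from world to camera coordinates). Camera axes: x right, y up, looking along -z (the intrinsics and any distortion apply to the point x, -y, -z); pixel columns grow to the right and rows downward; lengths in m; the calibration is good to about 2 mm. A picture is of the moment at which its call begins. calibration takes no time and is no camera call.
A pose or a line that the arm cannot do raises ctrl.IKError and nothing moves.
- ctrl.job_done(): hands the job in, once; it reports no verdict.
Readings, each from a call of its own:
- ctrl.get_time_s(): time.
- ctrl.get_joints(): joint angles.
- ctrl.get_joint_vel(): joint speeds.
- ctrl.get_effort(): joint torques, N m.
- ctrl.get_ee_pos(): TCP position.
- ctrl.get_ee_rot(): TCP orientation.
- ctrl.get_contact_force(): force on the tool from outside, world axes, zero at the start.
- ctrl.get_ft_torque(): the same for the moment, N m.
- ctrl.get_gripper_width(): finger opening in m.
Only numpy, scipy, OpenCV 4.12 (cv2) and the standard library are available. Lean on these libraries where they do the work, as an engineer would, in place of code of your own. Each camera call takes 0.05 s, during which the arm holds its last target. There are 200 camera calls.

## Working session

There is one attempt and no reset: what is moved stays moved. The work goes in short steps, each a Python script; the robot and the scene stay as the last script left them, time stands still between calls to the robot, and variables do not carry over. Pictures are saved under pics/ and viewed, about 8 in all and at most 12, crops included, and the job is handed in when it is done.

```bash
mkdir -p pics; ls
python3 - <<'E'
from workcell import ctrl
import cv2, numpy as np
for n in ("top","scene"):
    im,d=ctrl.grab_frame(n); cv2.imwrite(f"pics/{n}0.png",im[:,:,::-1]); np.savez(f"{n}0.npz",im=im,d=d)
    print(ctrl.calibration(n))
print(ctrl.get_time_s())
E
```

```text
pics
{'K': array([[513.2148163 ,   0.        , 319.26222965],
       [  0.        , 513.2148163 , 242.99130749],
       [  0.        ,   0.        ,   1.        ]]), 'world_to_cam': array([[-0.02505605, -0.99956535,  0.01553424,  0.05049781],
       [ 0.99636176, -0.02370352,  0.08186199, -0.50651462],
       [-0.08145819,  0.01752886,  0.99652261, -1.25643117],
       [ 0.        ,  0.        ,  0.        ,  1.        ]])}
{'K': array([[599.81300859,   0.        , 322.01030035],
       [  0.        , 599.81300859, 232.74202475],
       [  0.        ,   0.        ,   1.        ]]), 'world_to_cam': array([[ 0.84983577,  0.52698388, -0.00819517, -0.47161409],
       [-0.28657129,  0.47507469,  0.83197412,  0.06994037],
       [ 0.44233027, -0.70469286,  0.55475391, -1.41427399],
       [ 0.        ,  0.        ,  0.        ,  1.        ]])}
0.1
```

View pics/top0.png

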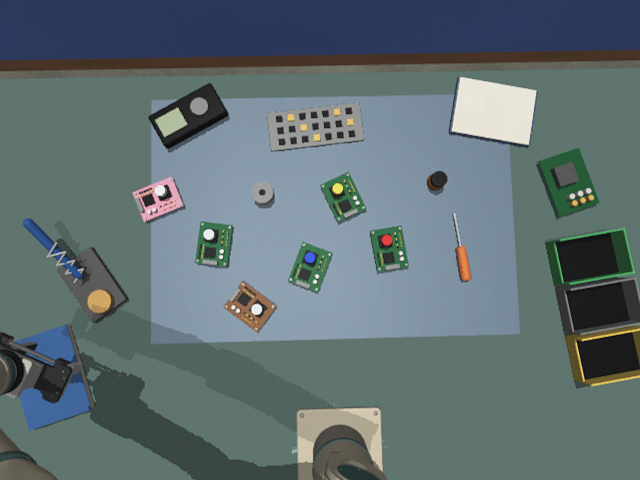

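View pics/scene0.png

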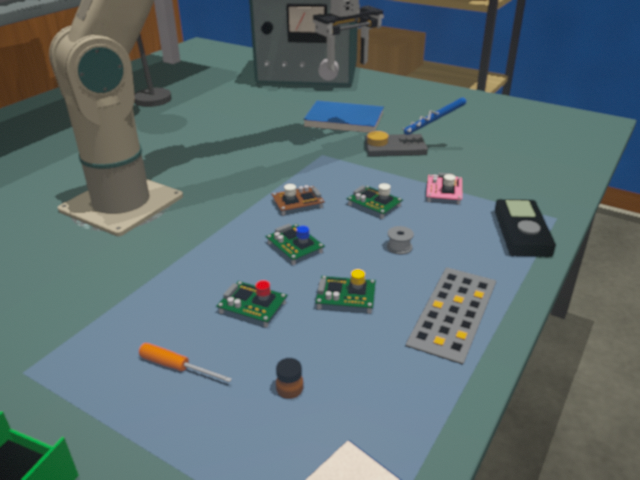

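The top view shows the caps at about: yellow (338,188), blue (310,258), white on the green board (209,235) and red (387,241). The white caps at (161,190) and (257,309) sit on the pink and brown look-alikes. In the scene view, yellow is at (358,279), blue at (303,233) and white at (384,190).

```bash
cat > see.py <<'E'
import numpy as np, cv2
from workcell import ctrl
SEED={"yellow":((338,188),(358,276)),"blue":((310,258),(303,231)),"white":((209,235),(384,188)),"red":((387,241),(263,286))}
def mask(im,c):
    h,s,v=[x.astype(int) for x in cv2.split(cv2.cvtColor(im,cv2.COLOR_RGB2HSV))]
    m={"yellow":(abs(h-28)<8)&(s>140)&(v>100),"blue":(abs(h-118)<12)&(s>170)&(v>80),
       "white":(s<50)&(v>140),"red":((h<8)|(h>172))&(s>150)&(v>90)}[c]
    return m.astype(np.uint8)
def blob(im,c,seed,r=14):
    u,v=seed; m=mask(im,c); w=np.zeros_like(m); w[v-r:v+r+1,u-r:u+r+1]=1
    n,l,st,ce=cv2.connectedComponentsWithStats(m*w)
    k=1+st[1:,4].argmax(); return ce[k],st[k],l==k
def ray(name,uv):
    C=ctrl.calibration(name);K,T=C["K"],C["world_to_cam"]
    x=np.linalg.inv(K)@[uv[0],uv[1],1]; d=T[:3,:3].T@[x[0],-x[1],-x[2]]
    return -T[:3,:3].T@T[:3,3], d     # d scaled to unit depth
def onplane(name,uv,z):
    o,d=ray(name,uv); return o+d*(z-o[2])/d[2]
E
python3 - <<'E'
from see import *
np.set_printoptions(precision=4,suppress=True)
F={n:np.load(n+"0.npz") for n in("top","scene")}
print("cam",ray("top",(0,0))[0],ray("scene",(0,0))[0])
for c,(a,b) in SEED.items():
    for n,s in(("top",a),("scene",b)):
        im,d=F[n]["im"],F[n]["d"]; uv,st,l=blob(im,c,s)
        o,r=ray(n,uv); dd=d[l]; dep=np.median(dd[dd>0])
        print(c,n,uv,st[2:],"plane55",onplane(n,uv,.055)[:2],"depth",o+r*dep)
tiles=[cv2.resize(F["top"]["im"][v-20:v+20,u-20:u+20],(300,300),interpolation=0) for u,v in[SEED[c][0] for c in SEED]]
cv2.imwrite("pics/crop.png",np.vstack([np.hstack(tiles[:2]),np.hstack(tiles[2:])])[:,:,::-1])
E
```

```text
cam [0.4036 0.0605 1.2927] [ 1.0464 -0.7813  0.7225]
yellow top [338.2667 189.3   ] [11 11 30] plane55 [ 0.6352 -0.011 ] depth [ 0.6356 -0.0111  0.0528]
yellow scene [357.6936 276.9075] [ 14  15 173] plane55 [ 0.6451 -0.0222] depth [ 0.6421 -0.0167  0.0501]
blue top [309.6044 257.3516] [10 11 91] plane55 [0.4706 0.0629] depth [0.4705 0.0629 0.0552]
blue scene [302.563  231.6975] [ 12  12 119] plane55 [0.4787 0.0496] depth [0.4749 0.0551 0.0506]
white top [208.1443 233.8351] [11 11 97] plane55 [0.5333 0.3065] depth [0.5333 0.3065 0.0552]
white scene [384.7304 187.0783] [ 13  12 115] plane55 [0.5375 0.298 ] depth [0.5355 0.3023 0.0524]
red top [386.2475 239.8317] [ 11  11 101] plane55 [ 0.5086 -0.124 ] depth [ 0.5086 -0.124   0.0546]
red scene [262.497  287.7455] [ 14  15 165] plane55 [ 0.5164 -0.1365] depth [ 0.5132 -0.1325  0.0509]
```

View pics/crop.png

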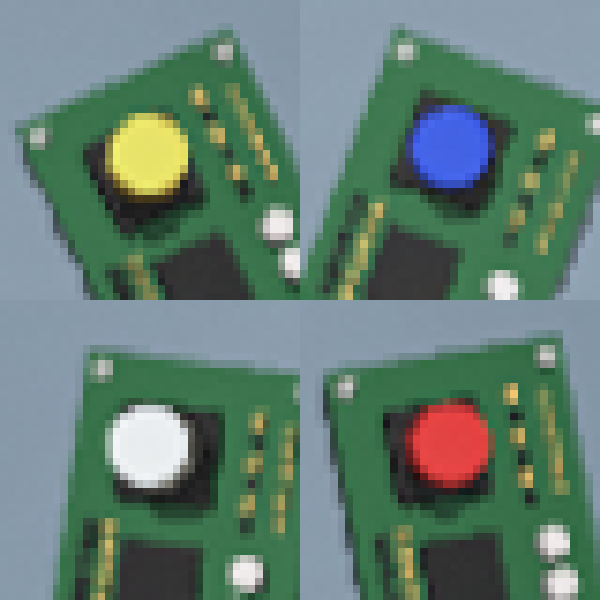

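The yellow mask is too tight and misses most of the cap, so I'll widen it. I'll then check the tops using scene depth (only points near 55 mm) and press yellow.

```bash
sed -i 's/(abs(h-28)<8)&(s>140)/(abs(h-28)<9)\&(s>90)/' see.py
cat > press.py <<'E'
from see import *
def press(xy):
    rot=[np.pi,0,ctrl.get_ee_rot()[2]]; x,y=map(float,xy)
    ctrl.move_straight([x,y,.063],v=.1)
    f0=np.array(ctrl.get_contact_force())
    hit=ctrl.move_straight([x,y,.0385],v=.015,stop_force=7.5)
    p=np.array(ctrl.get_ee_pos()); f=np.array(ctrl.get_contact_force())-f0
    ctrl.dwell(.2)
    ctrl.move_straight([x,y,.10],v=.08)
    print("hit",hit,"tip",p,"dF",f,"t",ctrl.get_time_s())
E
python3 - <<'E'
from press import *
np.set_printoptions(precision=4,suppress=True)
F={n:np.load(n+"0.npz") for n in("top","scene")}; P={}
for c,(a,b) in SEED.items():
    uv,st,_=blob(F["top"]["im"],c,a); P[c]=onplane("top",uv,.055)[:2]
    _,_,l=blob(F["scene"]["im"],c,b); v,u=np.nonzero(l)
    X=np.array([ray("scene",(i,j))[0]+ray("scene",(i,j))[1]*F["scene"]["d"][j,i] for i,j in zip(u,v)])
    X=X[(X[:,2]>.052)&(X[:,2]<.06)]
    print(c,uv,st[2:],P[c],"scene top mid",(X.min(0)+X.max(0))/2,len(X))
np.save("P.npy",np.array([P[c] for c in("yellow","blue","white")]))
print("rot",ctrl.get_ee_rot())
y=P["yellow"]
if np.hypot(*(y-[.639,-.009]))<.006:
    ctrl.close(10)
    ctrl.movep([float(y[0]),float(y[1]),.13],ctrl.get_ee_rot()); print(ctrl.get_ee_pos(),ctrl.get_gripper_width(),ctrl.get_time_s())
    press(y)
    im,d=ctrl.grab_frame("scene"); cv2.imwrite("pics/s1.png",cv2.resize(im[150:330,200:440],(720,540))[:,:,::-1])
E
```

```text
yellow [337.15 188.13] [ 11  11 100] [ 0.6382 -0.0083] scene top mid [ 0.6395 -0.0118  0.0547] 102
blue [309.6044 257.3516] [10 11 91] [0.4706 0.0629] scene top mid [0.4724 0.0572 0.0551] 58
white [208.1443 233.8351] [11 11 97] [0.5333 0.3065] scene top mid [0.5352 0.3024 0.0546] 53
red [386.2475 239.8317] [ 11  11 101] [ 0.5086 -0.124 ] scene top mid [ 0.5102 -0.1281  0.055 ] 89
rot [-3.14    0.      2.7117]
[ 0.6382 -0.0066  0.1301] 0.0005473812055378453 4.025
hit True tip [ 0.6382 -0.0083  0.0413] dF [-1.1182  0.1495  7.1856] t 7.2667
```

View pics/s1.png

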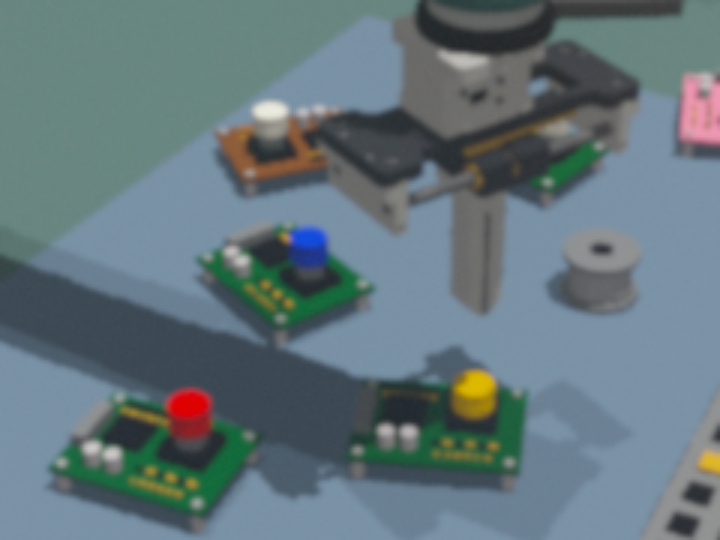

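The yellow cap now sits visibly low on its housing, at (475,390) in the crop. It stopped at 41.3 mm with 7.2 N, which is 13.7 mm of travel as expected. The boards look unmoved. Next are blue and white, moving sideways at 100 mm height first.

Run:
```python
from press import *
np.set_printoptions(precision=4,suppress=True)
P=np.load("P.npy")
for xy in P[1:]:
    ctrl.move_straight([float(xy[0]),float(xy[1]),.10],v=.12)
    press(xy)
p=ctrl.get_ee_pos(); ctrl.move_straight([p[0],p[1],.2],v=.12)
ctrl.movep([.271,.591,.205],ctrl.get_ee_rot())
print(ctrl.get_time_s(),ctrl.get_ee_pos())
for n in("top","scene"):
    im,d=ctrl.grab_frame(n); np.savez(n+"1.npz",im=im,d=d)
    old=np.load(n+"0.npz")["im"]
    if n=="top":
        df=cv2.absdiff(im,old).max(2); A=im[80:350,100:530]; B=cv2.cvtColor(df[80:350,100:530],cv2.COLOR_GRAY2RGB)
        cv2.imwrite("pics/t1.png",cv2.resize(np.vstack([A,B]),(430*11//10,594))[:,:,::-1])
    for c,(a,b) in SEED.items():
        z=[]
        for I,D in((old,np.load(n+"0.npz")["d"]),(im,d)):
            uv,st,l=blob(I,c,(a,b)[n=="scene"],16); o,r=ray(n,uv); q=D[l]; z.append(o+r*np.median(q[q>0]))
        print(n,c,*z)
```

```text
hit True tip [0.4706 0.063  0.041 ] dF [-0.6358 -0.1956  8.0109] t 11.925
hit True tip [0.5334 0.3066 0.0413] dF [-0.0626 -0.7334  8.7928] t 17.1167
19.5417 [0.2732 0.5898 0.205 ]
top yellow [ 0.6382 -0.0083  0.0549] [ 0.6383 -0.0084  0.0442]
top blue [0.4705 0.0629 0.0552] [0.4709 0.0629 0.0451]
top white [0.5333 0.3065 0.0552] [0.5337 0.3066 0.0444]
top red [ 0.5086 -0.124   0.0546] [ 0.5086 -0.1241  0.0545]
scene yellow [ 0.6417 -0.0164  0.0503] [ 0.6414 -0.0158  0.0399]
scene blue [0.4749 0.0551 0.0506] [0.4745 0.0553 0.0401]
scene white [0.5355 0.3023 0.0524] [0.5348 0.3037 0.0428]
scene red [ 0.5132 -0.1325  0.0509] [ 0.5131 -0.1324  0.0508]
```

View pics/t1.png

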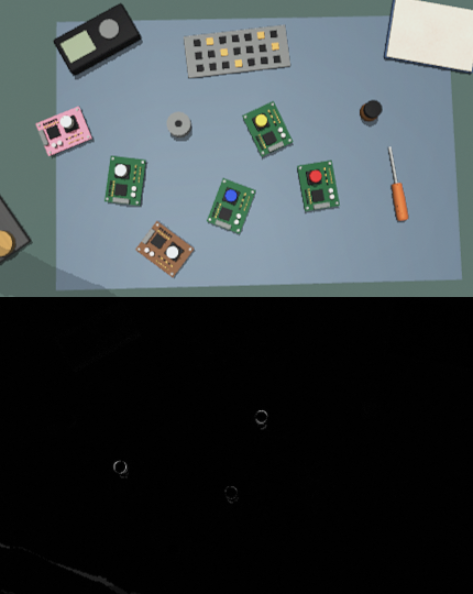

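The before/after difference shows changes only at the three pressed caps, plus a bit of arm shadow at the lower left. All three caps now stand about 45 mm high and red is still at 55 mm, so I'm handing in.

```bash
python3 -c "
from workcell import ctrl
ctrl.job_done(); print(ctrl.get_time_s())"
```

```text
the job is handed in; nothing more can be done
the job is handed in; nothing more can be done
```

I pressed the yellow, then the blue, then the white button (the one on the green board) with the closed fingertip, then handed the job in at about 20 s of the 48 s allowed. Each press stopped on force, at 7 to 9 N with the tip at about 41 mm.

- **Buttons:** in the top camera, all three caps dropped from 55 mm to 44–45 mm, and the scene camera shows drops of about 10 mm too. Red is unchanged at 55 mm.
- **Surroundings:** comparing before and after pictures, only the three caps changed, apart from some arm shadow. The boards, spool, jar and screwdriver did not visibly move.
- **Arm:** it finished near its start pose, about 0.2 m up and clear of everything.
- **Disagreement:** the two cameras' estimates of the cap centres differed by 4–6 mm, probably because the scene view also catches the side of each cap. I used the top view, and the presses behaved as expected.

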